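# Strap a wafer shipper down on the transfer plate

### The arm

A 6-joint arm with a two-finger parallel gripper is mounted at the origin on a cart in front of the work surface, level with it; the furniture and walls round the work are solid. World frame = base frame: x ahead of the robot, y to its left, z up, the work surface at z = 0. Lengths are in m, angles in rad, forces in N, time in s.
With the tool pointing down it reaches from about 0.3 to 0.875 m from the base axis. Payload 6.4 kg.
Tool frame: the origin (TCP) lies between the finger pads; the fingertips stand 11 mm ahead of it and the grasp point (between the pads) lies 8 mm behind it (bot.tip_extent is the distance from the TCP to the fingertips, in m); z points along the fingers, x is the direction in which the jaws open and shut, and the axes are right-handed (so a half turn about z gives the same grasp; the last joint's range is limited). The gripper opens to 88 mm and grips with 3 to 60 N. Pads are 18 mm wide; open, the fingers measure 123 mm over their backs; the gripper's body (75 mm by 187 mm) begins 45 mm behind the grasp point.
Start: joints at [-1.431, 0.181, 1.607, -0, 1.354, -0.206], TCP at [0.195, -0.541, 0.25] pointing down, gripper open.
Joint ranges: [-2.99, 2.99], [-0.89, 2.07], [0.3, 2.58], [-1.14, 4.28], [0, 2.63], [-3.12, 3.12]. Speed limits (rad/s): [2.57, 2.57, 3.01, 3.14, 3.14, 3.14].

### API

Orientations are given as a unit quaternion [x, y, z, w].
In Python, from workcell import bot, optics gives the robot as it stands.
- The arm moves only by the tool move_arm, never from a script. Its argument "series" is text: rows parted by semicolons, each of 7 numbers parted by spaces: the turn, a rotation vector about the tool's x, y, z as a fraction of full scale, then the shift along the tool's x, y, z as a fraction of full scale, then the opening, from -1 (shut) to 1 (fully open). A call has 1 to 20 rows; each row is the pose to reach, as a shift and turn from the pose measured when the call began, along the tool's axes at that moment; what a row does not reach only later rows make up. Full scale, the value 1, is 50 cm for a shift and 60 degrees for a turn. A row lasts 1/8 s, in which the tool goes at most 62.5 mm and 10.7 degrees, less where a joint would pass 70% of its speed; a pose out of reach is approached as far as the arm can. A call with a number of a shift or a turn outside -1 to 1 is refused whole. A call with a gripper value outside its range is refused whole. The fingers move at their own pace and stop on an object; "squeeze" is the grip in N (left out, the last holds). Time passes only in rows, so rows that repeat a pose let the fingers close. It gives the time, the measured TCP pose, the force and the opening at its end, in the units of the state.
- bot.sense(): the state, without advancing time (a new reading comes with each control period).
- optics.grab_frame(name): name is "side" or "top" or "wrist"; returns the picture (420x560x3 uint8, red, green, blue); there is no depth.
- optics.calibration(name): a dict with "fx", "fy", "cx", "cy" (pixels), "R" (3x3) and "t" (3): a world point X has camera coordinates R X + t. Camera axes: x right, y down, z forward; pixel columns grow to the right and rows downward; lengths in m; the calibration is good to about 2 mm. A picture is of the moment at which its call begins: read the wrist's pose just before it. calibration takes no time and is no camera call; for the wrist camera it gives the pose at the moment of the call.
- bot.close_job(): hands the job in, once; it reports no verdict.
The state is a dict: "time_s": time; "joints": joint angles; "qvel": joint speeds; "tau": joint torques, N m; "ee_pos": TCP position; "ee_rot": TCP orientation; "wrist_force": force on the tool from outside, world axes, zero at the start; "torque": the same for the moment, N m; "finger_gap": opening from 0.0 (shut) to 1.0 (fully open).
Only numpy, scipy, OpenCV 4.12 (cv2) and the standard library are available. Lean on these libraries where they do the work, as an engineer would, in place of code of your own. Each camera call takes 0.05 s, during which the arm holds its last target.

### The job

Take the round wafer shipper from the drain tray and lay it flat in the nest between the four black buttons on the transfer plate, setting it down gently rather than dropping it. Then lift the steel strap by its blue tab, swing it about its tall bolt across the shipper, and lower it so that its slot goes over the short brass bolt and both its feet lie flat on the plate. Let go, and leave the other things on the bench where they are.

Things in the scene. Friction and masses are not known exactly. Their poses are not given: they have to be found in the camera images.
- transfer_plate: Fixed aluminium plate, 230 (its x) x 210 (its y) x 10 mm, flat on the white bench top. Origin: centre of its underside; x points away from the robot at yaw 0. In a row along its y axis, 70 mm beyond its centre in x, stand the tall pivot bolt (+y), the nest and the short brass bolt (-y), 80 mm from one to the next. The strap parks over its near half.
- nest (a point): Centre of the nest on the plate's top face. Four black buttons, 10 mm across, 4.5 mm high, stand 36.5 mm from it on the diagonals of the plate's x and y: 2.5 mm play round the shipper's disc, 41 mm free between neighbours for a finger. Fingers astride along the plate's x clear strap and bolts. The buttons are lower than the shipper's latch tab, which may point anywhere.
- pivot (a point): Foot of the tall pivot bolt on the plate's top face, axis vertical. Shank 12 mm thick, 38 mm high up to the underside of its head; head 24 mm wide, 7 mm high. The strap's round hole (16 mm) sits loosely on the shank and cannot pass the head.
- short_bolt (a point): Tip of the short brass bolt, 160 mm from the pivot bolt. The bolt is 10 mm thick and stands 18 mm above the plate's top face; its top 5.5 mm taper to a blunt point.
- strap: Loose hat-shaped steel strap, 196 x 32 x 5 mm, 0.15 kg: a flat foot at each end, between them a span with underside 13 and top 18 mm above the feet's underside; closed, 2 mm over the shipper. Origin: pivot hole, at the underside; x towards the slot. Starts flat on the plate pointing towards its -x side and closes by a turn of 60 to 80 degrees counter-clockwise seen from above.
- tab (a point): Centre (half-way up) of the blue upright tab by which the strap is lifted: 40 mm long along the strap (its x), 9 mm thick across it, 32 mm high, on the span 90 mm from the pivot hole, this point 34 mm above the strap's underside. The strap can be lifted level on the pivot bolt by at most 33 mm; its feet must rise more than 18 mm to pass over the short bolt.
- slot (a point): Centre of the strap's slot at the underside of its free foot, 160 mm from the pivot hole: a through opening 18 mm long (along the strap) and 14 mm wide. Its x axis points along the strap, away from the pivot.
- shipper_mid (a point): Centre (half-way up, on the disc's axis) of the round off-white wafer shipper: disc 58 mm across, 11 mm high, 35 g, with an 18 mm wide latch tab, 5 to 8 mm above its underside, that reaches 36 mm from the axis on its -x side. Grasp it across the disc along its y. It starts on the drain tray, the perforated sheet on the robot's right, whose top is 6 mm above the bench.
- uv_filter: Bystander: round black-rimmed filter, 48 mm across, 9 mm high, lying on the drain tray. Origin at the centre of its underside.
- petri_dish: Bystander: clear round dish, 60 mm across, 15 mm high, on the drain tray. Origin at the centre of its underside.
- tape_roll: Bystander: blue roll of tape, 69 mm across, 19 mm high, lying flat behind the transfer plate. Origin at the centre of its underside.
- screwdriver: Bystander: small screwdriver with orange handle, 140 mm long, on the drain tray. Origin at the centre of its underside.
- parts_tray: Bystander: small round tray of parts, 66 mm across, 14 mm high, behind the transfer plate. Origin at the centre of its underside.

How it is judged:
By the outcome, as a careful person would: the job done as asked, in the order asked, and still so for the second after the job is handed in, with the robot touching nothing.
It also fails if it takes over 58 s, if anything falls off the work surface, if the arm or the gripper's body presses on something with over 40 N, if the wrist force passes 120 N, or if a joint passes its speed limit or range.

## Working session

There is one attempt and no reset: what is moved stays moved. The work goes in short steps, Python scripts to look and compute and a tool call to move; the robot and the scene stay as the last step left them, time stands still between calls to the robot, and variables do not carry over. Pictures are saved under pics/ and viewed, and the job is handed in when it is done.

Besides the shell and the picture viewer there is one more tool, called after "Emit:" as name(argument=value, ...), one argument or row to a line, values as JSON. move_arm: Moves the arm, as the interface text tells. Its arguments: {"type":"object","properties":{"series":{"type":"string"},"squeeze":{"type":"number"}},"required":["series"]}

```bash
ls; mkdir -p pics; cat > h.py <<'E'
import numpy as np, cv2
from workcell import bot, optics
def ray(c,u,v):
    d=np.array([(u-c['cx'])/c['fx'],(v-c['cy'])/c['fy'],1.0]); R=np.array(c['R']);t=np.array(c['t'])
    return -R.T@t, R.T@d
def onplane(c,u,v,z):
    o,d=ray(c,u,v); return o+d*(z-o[2])/d[2]
def proj(c,X):
    p=np.array(c['R'])@np.array(X)+np.array(c['t']); return np.array([c['fx']*p[0]/p[2]+c['cx'],c['fy']*p[1]/p[2]+c['cy']])
def save(n,im): cv2.imwrite('pics/'+n+'.png',cv2.cvtColor(im,cv2.COLOR_RGB2BGR))
E
python3 - <<'E'
from h import *
s=bot.sense();print({k:np.round(v,4) for k,v in s.items()})
for n in['side','top','wrist']:
    c=optics.calibration(n);im=optics.grab_frame(n);save(n+'0',im);np.save(n+'0.npy',im)
    print(n,c['fx'],c['cx'],c['cy'],np.round(-np.array(c['R']).T@c['t'],3),np.round(c['R'],3).tolist())
E
```

```text
pics
{'time_s': np.float64(0.0), 'joints': array([-1.4313,  0.1815,  1.608 , -0.    ,  1.3538, -0.2063]), 'qvel': array([-0.0006, -0.0007,  0.0002,  0.0015, -0.0005, -0.0002]), 'tau': array([-1.00000e-04, -4.33870e+01, -3.41852e+01,  7.01000e-02,
        3.87000e-02, -1.00000e-04]), 'ee_pos': array([ 0.1948, -0.5405,  0.2488]), 'ee_rot': array([ 8.182e-01, -5.749e-01, -6.000e-04, -6.000e-04]), 'wrist_force': array([-0.8406, -0.0095,  0.4735]), 'torque': array([ 0.0344, -0.023 ,  0.0164]), 'finger_gap': np.float64(1.0004)}
side 530.1451916819811 288.62201414770647 199.63997436054402 [ 1.51  -0.204  0.998] [[0.125, 0.992, -0.003], [0.722, -0.093, -0.686], [-0.681, 0.084, -0.728]]
top 511.5741404678864 283.0683148365322 210.2749226646313 [ 0.531 -0.1    1.326] [[-0.022, -1.0, -0.002], [-0.996, 0.022, -0.085], [0.085, -0.0, -0.996]]
wrist 345.32519600456635 278.4472738569666 210.64306615464685 [ 0.257 -0.517  0.384] [[0.339, -0.941, -0.001], [-0.908, -0.328, 0.26], [-0.245, -0.087, -0.966]]
```

View pics/top0.png

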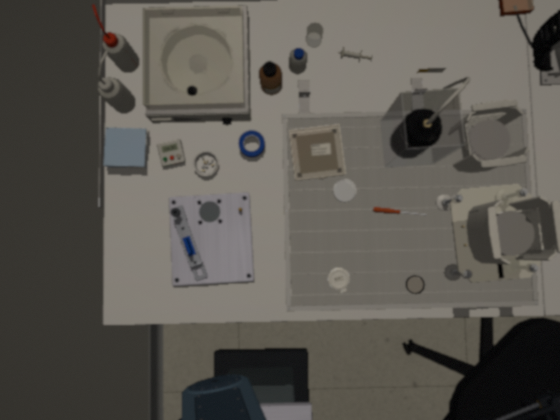

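View pics/side0.png

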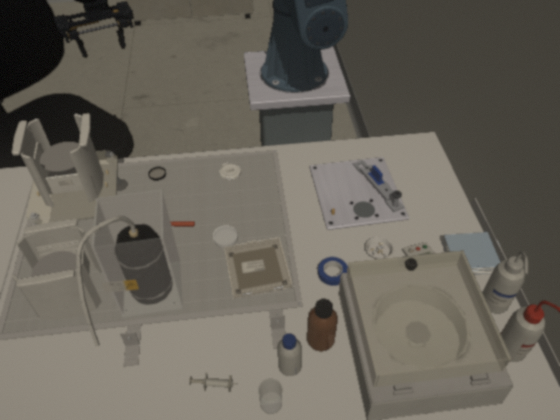

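View pics/wrist0.png

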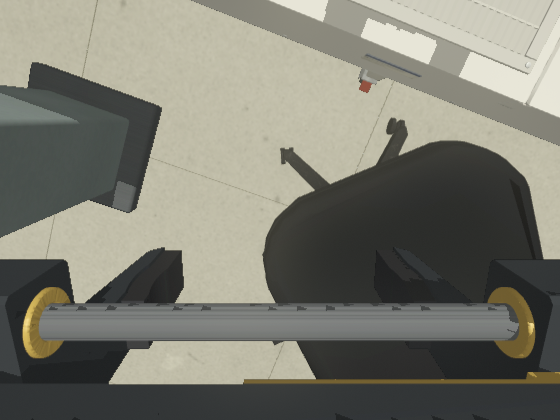

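The top view shows the shipper near (339,278), the plate spanning (170–253, 195–285), the strap with its blue tab near (188,245), the pivot near (177,212) and the brass bolt near (240,211). I'll zoom in to get these more precisely.

```bash
python3 - <<'E'
from h import *
im=np.load('top0.npy');save('topc1',cv2.resize(im[185:295,160:262],None,fx=5,fy=5,interpolation=cv2.INTER_CUBIC))
save('topc2',cv2.resize(im[250:310,310:390],None,fx=8,fy=8,interpolation=cv2.INTER_CUBIC))
s=np.load('side0.npy');save('sidec1',cv2.resize(s[145:240,300:415],None,fx=5,fy=5,interpolation=cv2.INTER_CUBIC))
E
```

```text
(no output)
```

View pics/topc1.png

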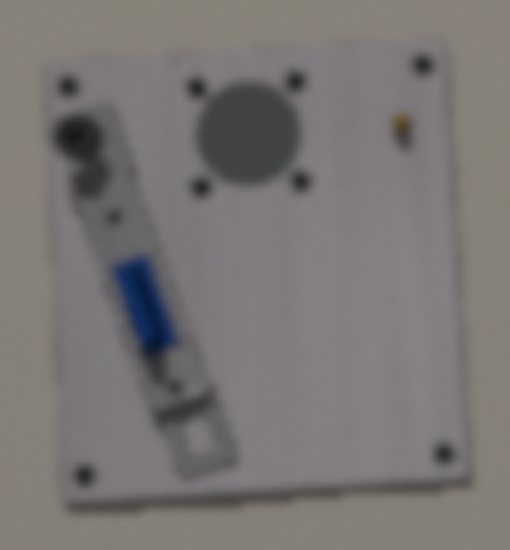

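View pics/topc2.png

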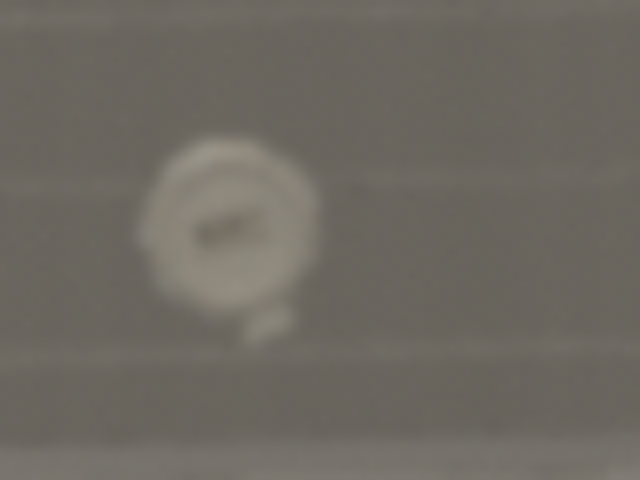

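View pics/sidec1.png

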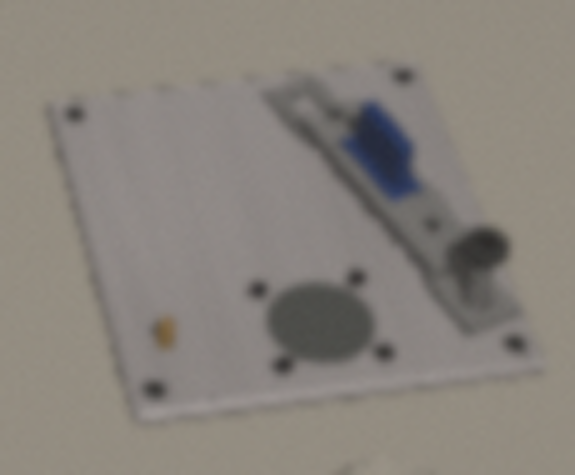

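```bash
python3 - <<'E'
from h import *
c=optics.calibration('top');s=optics.calibration('side')
def T(x,y): return (160+(x+.5)/5-.5,185+(y+.5)/5-.5)
def S(x,y): return (300+(x+.5)/5-.5,145+(y+.5)/5-.5)
def P(n,a,b,z): print(n,np.round(onplane(c,*T(*a),z),4),np.round(onplane(s,*S(*b),z),4))
B=[(196,88),(296,81),(302,181),(201,188)];Bs=[(385,352),(283,365),(258,290),(357,277)]
for a,b in zip(B,Bs): P('btn',a,b,.0145)
P('nest',np.mean(B,0),np.mean(Bs,0),.0145)
P('pad disc',(249,134),(320,321),.010)
P('head',(78,137),(482,246),.055)
P('brass',(401,122),(165,325),.028)
P('cornerTL',(68,86),(515,343),.012)
P('cornerTR',(423,65),(153,389),.012);P('BR',(444,454),(75,114),.012);P('BL',(84,475),(402,75),.012)
P('slot',(198,442),(304,105),.015)
# blue
for n,im,cc in(('top',np.load('top0.npy'),c),('side',np.load('side0.npy'),s)):
    roi=(slice(195,290),slice(165,260)) if n=='top' else (slice(150,230),slice(310,410))
    h=cv2.cvtColor(im,cv2.COLOR_RGB2HSV); m=(h[...,0]>105)&(h[...,0]<130)&(h[...,1]>120)
    k=np.zeros_like(m);k[roi]=m[roi]; ys,xs=np.nonzero(k);print(n,'blue',xs.mean(),ys.mean(),len(xs)); 
    r=cv2.minAreaRect(np.stack([xs,ys],1).astype(np.float32));print(r)
    for p in cv2.boxPoints(r): print(np.round(onplane(cc,*p,.060),4))
    print('centroid z.060',onplane(cc,xs.mean(),ys.mean(),.06),'z.044',onplane(cc,xs.mean(),ys.mean(),.044))
# shipper
im=np.load('top0.npy');b=im[255:300,322:356].astype(int).sum(2);
m=((b>330)*255).astype(np.uint8);print(np.percentile(b,[5,50,95]))
for th in(360,390,420):
    m=((b>th)*255).astype(np.uint8);cs,_=cv2.findContours(m,0,2);k=max(cs,key=cv2.contourArea);print(th,cv2.contourArea(k),cv2.minEnclosingCircle(k),cv2.boundingRect(k))
print(onplane(c,338.5,277.8,.017),proj(s,onplane(c,338.5,277.8,.017)))
E
```

```text
btn [0.668  0.1163 0.0145] [0.6704 0.119  0.0145]
btn [0.6704 0.0648 0.0145] [0.6724 0.067  0.0145]
btn [0.6187 0.0623 0.0145] [0.6211 0.0652 0.0145]
btn [0.6163 0.1142 0.0145] [0.6187 0.117  0.0145]
nest [0.6433 0.0894 0.0145] [0.646  0.092  0.0145]
pad disc [0.6439 0.0899 0.01  ] [0.642 0.093 0.01 ]
head [0.6405 0.1687 0.055 ] [0.6428 0.1698 0.055 ]
brass [0.6468 0.0098 0.028 ] [0.6506 0.0111 0.028 ]
cornerTL [0.6707 0.1828 0.012 ] [0.6707 0.1854 0.012 ]
cornerTR [ 6.775e-01 -6.000e-04  1.200e-02] [0.6774 0.0011 0.012 ]
BR [ 0.4778 -0.0082  0.012 ] [ 0.4781 -0.0056  0.012 ]
BL [0.4712 0.1755 0.012 ] [0.4704 0.1775 0.012 ]
slot [0.4868 0.1167 0.015 ] [0.4902 0.1179 0.015 ]
top blue 188.5897435897436 245.71794871794873 117
((188.60000610351562, 245.8000030517578), (18.341211318969727, 6.324555397033691), 71.56504821777344)
[0.5749 0.1494 0.06  ]
[0.5795 0.1345 0.06  ]
[0.5363 0.1205 0.06  ]
[0.5317 0.1353 0.06  ]
centroid z.060 [0.55577051 0.13493059 0.06      ] z.044 [0.55608634 0.13790381 0.044     ]
side blue 377.6190476190476 174.38095238095238 21
((377.0, 175.0), (16.0, 6.0), 90.0)
[0.5466 0.1368 0.06  ]
[0.5486 0.1521 0.06  ]
[0.6057 0.138  0.06  ]
[0.6037 0.1231 0.06  ]
centroid z.060 [0.57455753 0.13950186 0.06      ] z.044 [0.55859107 0.14535747 0.044     ]
[299.   302.   400.55]
360 340.0 ((17.5, 24.0), 12.816105842590332) (6, 12, 21, 25)
390 166.0 ((16.52531623840332, 24.677215576171875), 7.8273749351501465) (9, 17, 16, 16)
420 2.0 ((13.5, 14.0), 1.8028756380081177) (12, 13, 4, 3)
[ 0.46688035 -0.23707295  0.017     ] [228.69193229 170.8126232 ]
```

```bash
cat >> h.py <<'E'
from scipy.spatial.transform import Rotation as Ro
def plan(pts,start=None):
    """pts: list of (x,y,z,jawyaw_deg) ; prints turn & shift fractions from the current pose"""
    s=bot.sense();p=np.array(s['ee_pos']);R=Ro.from_quat(s['ee_rot'])
    print('t',round(float(s['time_s']),2),'p',np.round(p,4),'yaw',round(np.degrees(np.arctan2(*R.as_matrix()[[1,0],0])),2),'gap',round(float(s['finger_gap']),3),'F',np.round(s['wrist_force'],1))
    for x,y,z,a in pts:
        a=np.radians(a);X=np.array([np.cos(a),np.sin(a),0]);Z=np.array([0,0,-1.]);T=Ro.from_matrix(np.stack([X,np.cross(Z,X),Z],1))
        rv=(R.inv()*T).as_rotvec()/np.radians(60);d=R.inv().apply(np.array([x,y,z])-p)/.5
        print(' '.join('%.4f'%v for v in np.r_[rv,d]))
E
python3 - <<'E'
from h import *
plan([(.44,-.245,.18,-68.2)])
E
```

```text
t 0.15 p [ 0.1949 -0.5406  0.2491] yaw -70.19 gap 1.001 F [-0.5 -0.1  0. ]
-0.0003 0.0012 -0.0331 -0.3898 -0.6616 0.1388
```

Emit:
move_arm(
  series="0 0 -0.033 -0.39 -0.662 0.139 1;0 0 -0.033 -0.39 -0.662 0.139 1;0 0 -0.033 -0.39 -0.662 0.139 1;0 0 -0.033 -0.39 -0.662 0.139 1;0 0 -0.033 -0.39 -0.662 0.139 1;0 0 -0.033 -0.39 -0.662 0.139 1;0 0 -0.033 -0.39 -0.662 0.139 1;0 0 -0.033 -0.39 -0.662 0.139 1;0 0 -0.033 -0.39 -0.662 0.139 1;0 0 -0.033 -0.39 -0.662 0.139 1",
)

```text
time_s: 1.4
ee_pos: [0.4395, -0.2464, 0.1802]
ee_rot: [0.827, -0.562, -0.0, -0.0]
wrist_force: [0.2, -0.4, 0.4]
finger_gap: 1.0
```

```bash
python3 - <<'E'
from h import *
c=optics.calibration('wrist');im=optics.grab_frame('wrist');save('wrist1',im);np.save('wrist1.npy',im);np.save('w1c.npy',c,allow_pickle=True)
plan([(.467,-.236,.1,-68.2)]);print(proj(c,(.467,-.237,.017)))
E
```

```text
t 1.45 p [ 0.4396 -0.2462  0.1802] yaw -68.34 gap 1.002 F [-0.1  0.2 -0.6]
-0.0004 0.0007 -0.0023 0.0014 -0.0584 0.1604
[281.44659077 162.16460035]
```

View pics/wrist1.png

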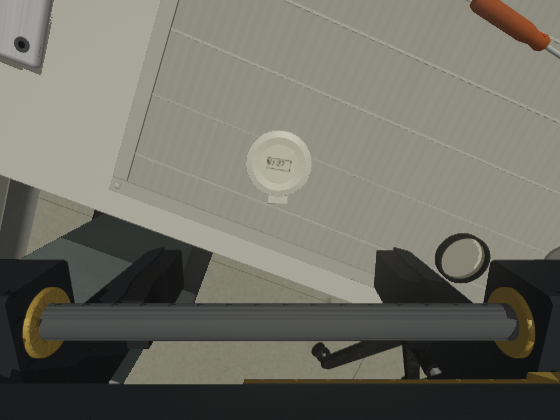

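The wrist view shows the shipper at about (279,162), with its latch tab at (278,199) straight below. That means the jaws already lie along its y axis.

```bash
python3 - <<'E'
from h import *
c=np.load('w1c.npy',allow_pickle=True).item();im=np.load('wrist1.npy')
g=im.astype(int).sum(2);r=g[115:215,230:330];print(np.percentile(r,[10,50,80,95]))
for th in(560,580,600):
    m=((r>th)*255).astype(np.uint8);m=cv2.morphologyEx(m,cv2.MORPH_CLOSE,np.ones((9,9)));mo=cv2.morphologyEx(m,cv2.MORPH_OPEN,cv2.getStructuringElement(2,(31,31)))
    cs,_=cv2.findContours(mo,0,2)
    if not cs: continue
    k=max(cs,key=cv2.contourArea);(x,y),R=cv2.minEnclosingCircle(k);M=cv2.moments(k);print(th,x+230,y+115,R,M['m10']/M['m00']+230,M['m01']/M['m00']+115,np.sqrt(M['m00']/np.pi),onplane(c,M['m10']/M['m00']+230,M['m01']/M['m00']+115,.017))
a=onplane(c,279,162.5,.017);b=onplane(c,278,199,.0125);print(a,b,np.degrees(np.arctan2(*(b-a)[[1,0]]))+180)
save('w1c',cv2.resize(im[115:215,230:330],None,fx=5,fy=5))
E
```

```text
[416.   424.   501.   527.05]
[ 0.46595292 -0.2351477   0.017     ] [ 0.4346441  -0.24664752  0.0125    ] 20.168443179228916
```

View pics/w1c.png

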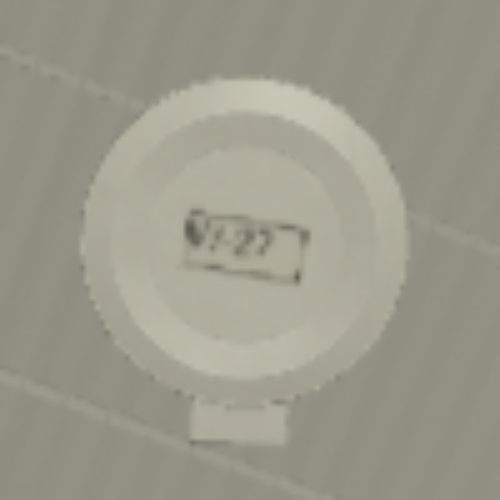

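```bash
python3 - <<'E'
from h import *
c=np.load('w1c.npy',allow_pickle=True).item();print(onplane(c,278.5,162.8,.017))
s=bot.sense();R=Ro.from_quat(s['ee_rot'])
for d in(-.044,.044): print(proj(c,np.array(s['ee_pos'])+R.apply([d,0,.011])))
plan([(.466,-.2355,.06,-69.8),(.466,-.2355,.0185,-69.8)])
E
```

```text
[ 0.46555378 -0.23484263  0.017     ]
[184.37857845 266.77643067]
[376.52663037 266.82976598]
t 1.45 p [ 0.4396 -0.2462  0.1802] yaw -68.34 gap 1.002 F [-0.1  0.2 -0.6]
-0.0004 0.0007 0.0244 -0.0002 -0.0569 0.2404
-0.0004 0.0007 0.0244 -0.0002 -0.0569 0.3234
```

Emit:
move_arm(
  series="0 0 0.024 0 -0.057 0.1 1;0 0 0.024 0 -0.057 0.2 1;0 0 0.024 0 -0.057 0.24 1;0 0 0.024 0 -0.057 0.28 1;0 0 0.024 0 -0.057 0.3 1;0 0 0.024 0 -0.057 0.31 1;0 0 0.024 0 -0.057 0.317 1;0 0 0.024 0 -0.057 0.323 1;0 0 0.024 0 -0.057 0.323 1;0 0 0.024 0 -0.057 0.323 1;0 0 0.024 0 -0.057 0.323 1",
  squeeze=12,
)

```text
time_s: 2.82
ee_pos: [0.4662, -0.2356, 0.0189]
ee_rot: [0.82, -0.572, 0.0, -0.0]
wrist_force: [-0.1, 0.2, 0.3]
finger_gap: 1.0
```

```bash
python3 - <<'E'
from h import *
c=optics.calibration('wrist');im=optics.grab_frame('wrist');save('wrist2',im)
plan([(.466,-.2355,.0185,-69.8)])
E
```

```text
t 2.88 p [ 0.4662 -0.2356  0.0189] yaw -69.77 gap 1.0 F [0.2 0.4 1.1]
-0.0005 0.0004 0.0004 -0.0003 0.0003 0.0008
```

View pics/wrist2.png

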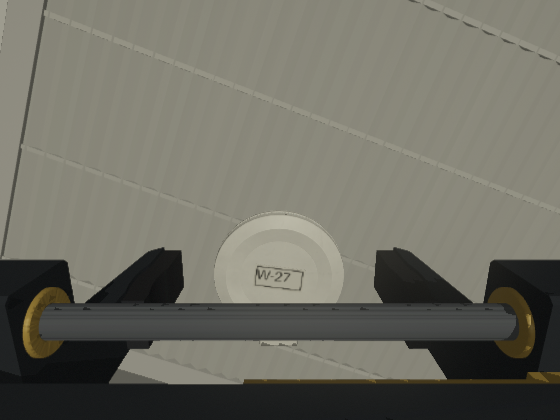

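The disc spans columns 214–344, which is centred between the fingers at 182 and 376. The latch is at column 278, so the alignment is good. Closing now.

Emit:
move_arm(
  series="0 0 0 0 0 0 -1;0 0 0 0 0 0 -1;0 0 0 0 0 0 -1;0 0 0 0 0 0 -1;0 0 0 0 0 0 -1;0 0 0 0 0 0 -1",
  squeeze=12,
)

```text
time_s: 3.62
ee_pos: [0.4662, -0.2356, 0.0189]
ee_rot: [0.82, -0.572, -0.0, -0.0]
wrist_force: [0.4, -0.3, 0.2]
finger_gap: 0.652
```

```bash
python3 - <<'E'
from h import *
plan([(.466,-.2355,.18,-69.8),(.6,.0,.18,-20)])
E
```

```text
t 3.62 p [ 0.4662 -0.2356  0.0189] yaw -69.77 gap 0.652 F [ 0.4 -0.3  0.2]
-0.0005 0.0004 0.0005 -0.0004 0.0001 -0.3223
-0.0007 0.0002 -0.8295 -0.3497 -0.4142 -0.3219
```

Emit:
move_arm(
  series="0 0 0 0 0 -0.02 -1;0 0 0 0 0 -0.06 -1;0 0 0 0 0 -0.14 -1;0 0 0 0 0 -0.23 -1;0 0 0 0 0 -0.322 -1;0 0 -0.14 -0.06 -0.07 -0.322 -1;0 0 -0.28 -0.12 -0.14 -0.322 -1;0 0 -0.42 -0.18 -0.21 -0.322 -1;0 0 -0.56 -0.24 -0.28 -0.322 -1;0 0 -0.7 -0.3 -0.35 -0.322 -1;0 0 -0.83 -0.35 -0.414 -0.322 -1;0 0 -0.83 -0.35 -0.414 -0.322 -1;0 0 -0.83 -0.35 -0.414 -0.322 -1",
)

```text
time_s: 5.25
ee_pos: [0.5995, -0.0002, 0.1802]
ee_rot: [0.985, -0.174, -0.0, -0.0]
wrist_force: [0.4, -1.4, -1.0]
finger_gap: 0.652
```

```bash
python3 - <<'E'
from h import *
plan([(.6445,.05,.18,2.2)])
E
```

```text
t 5.25 p [ 5.995e-01 -2.000e-04  1.802e-01] yaw -20.02 gap 0.652 F [ 0.4 -1.4 -1. ]
-0.0002 0.0000 -0.3704 0.0502 -0.1251 0.0004
```

Emit:
move_arm(
  series="0 0 -0.15 0.02 -0.05 0 -1;0 0 -0.3 0.04 -0.1 0 -1;0 0 -0.37 0.05 -0.125 0 -1;0 0 -0.37 0.05 -0.125 0 -1;0 0 -0.37 0.05 -0.125 0 -1;0 0 -0.37 0.05 -0.125 0 -1",
)

```text
time_s: 6.0
ee_pos: [0.6439, 0.049, 0.1803]
ee_rot: [1.0, 0.018, -0.0, -0.0]
wrist_force: [-0.3, 0.4, -0.3]
finger_gap: 0.651
```

```bash
python3 - <<'E'
from h import *
c=optics.calibration('wrist');im=optics.grab_frame('wrist');save('wrist3',im);np.save('wrist3.npy',im);np.save('w3c.npy',c,allow_pickle=True)
plan([(.6445,.0905,.10,2.2)])
E
```

```text
t 6.05 p [0.644  0.0492 0.1803] yaw 2.08 gap 0.654 F [-0.2  0.6 -0.8]
-0.0001 0.0002 -0.0020 0.0040 -0.0824 0.1606
```

View pics/wrist3.png

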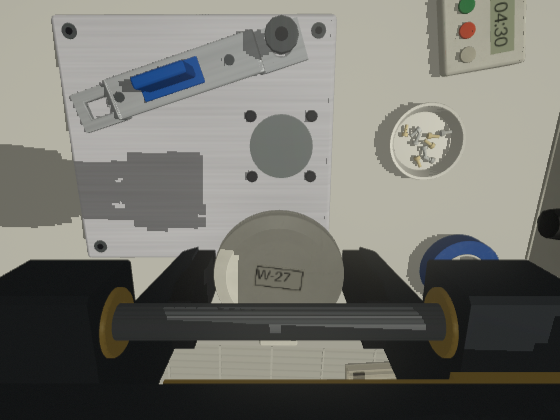

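The shipper is held. The nest buttons are at (250,116), (312,116), (310,176) and (252,176), the pivot head is at (281,34), and the slot is at (98,107).

```bash
python3 - <<'E'
from h import *
c=np.load('w3c.npy',allow_pickle=True).item();im=np.load('wrist3.npy')
g=im.astype(int).sum(2)
pts=[]
for u,v in[(250,116),(312,116),(310,176),(252,176)]:
    w=g[v-10:v+11,u-10:u+11];m=(w<200);ys,xs=np.nonzero(m);p=(u-10+(xs.min()+xs.max())/2,v-10+(ys.min()+ys.max())/2);q=(u-10+xs.mean(),v-10+ys.mean())
    P=onplane(c,*q,.0135);pts.append(P);print(len(xs),np.round(q,2),np.round(P,4))
pts=np.array(pts);print('nest',pts.mean(0),[round(np.linalg.norm(p-pts.mean(0)),4) for p in pts])
d=pts[1]+pts[2]-pts[0]-pts[3];e=pts[0]+pts[1]-pts[2]-pts[3];print('yaw',np.degrees(np.arctan2(d[1],d[0])),np.degrees(np.arctan2(-e[0],e[1])))
print('screws',onplane(c,319,30.5,.012),onplane(c,69,31,.012),onplane(c,100,246,.012))
save('w3c',cv2.resize(im[0:200,60:340],None,fx=2.8,fy=2.8))
E
```

```text
95 [249.98 115.93] [0.6165 0.1169 0.0135]
90 [310.83 115.87] [0.6677 0.1188 0.0135]
81 [309.57 176.1 ] [0.6697 0.0676 0.0135]
82 [251.56 176.23] [0.6186 0.0657 0.0135]
nest [0.6431515  0.09222912 0.0135    ] [np.float64(0.0363), np.float64(0.0362), np.float64(0.0362), np.float64(0.0362)]
yaw 2.173313841005705 2.3158917454346866
screws [0.67040045 0.18455346 0.012     ] [0.47106736 0.17700347 0.012     ] [ 0.47785184 -0.00561033  0.012     ]
```

View pics/w3c.png

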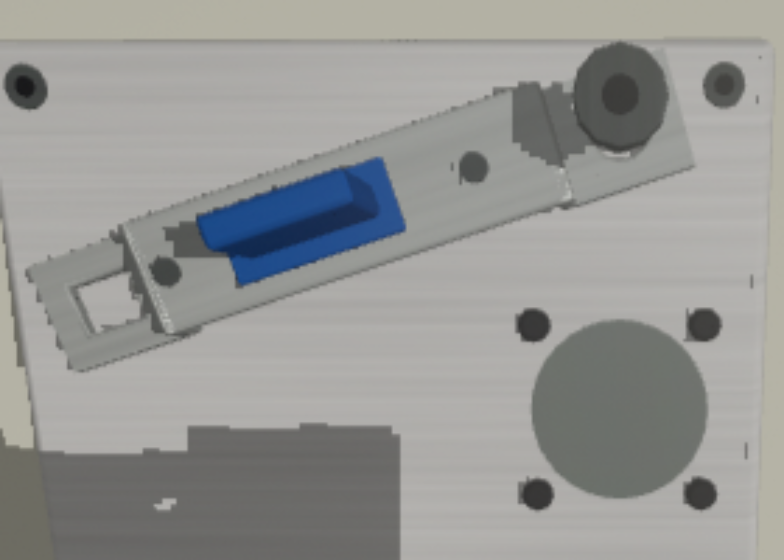

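```bash
python3 - <<'E'
from h import *
plan([(.644,.092,.06,2.2),(.644,.092,.032,2.2)])
E
```

```text
t 6.05 p [0.644  0.0492 0.1803] yaw 2.08 gap 0.654 F [-0.2  0.6 -0.8]
-0.0001 0.0002 -0.0020 0.0031 -0.0855 0.2406
-0.0001 0.0002 -0.0020 0.0031 -0.0855 0.2966
```

Emit:
move_arm(
  series="0 0 -0.002 0.003 -0.085 0.06 -1;0 0 -0.002 0.003 -0.085 0.14 -1;0 0 -0.002 0.003 -0.085 0.2 -1;0 0 -0.002 0.003 -0.085 0.24 -1;0 0 -0.002 0.003 -0.085 0.27 -1;0 0 -0.002 0.003 -0.085 0.29 -1;0 0 -0.002 0.003 -0.085 0.297 -1;0 0 -0.002 0.003 -0.085 0.297 -1;0 0 -0.002 0.003 -0.085 0.297 -1",
)

```text
time_s: 7.18
ee_pos: [0.6446, 0.0917, 0.0327]
ee_rot: [1.0, 0.019, 0.001, -0.0]
wrist_force: [-0.3, -0.7, -0.4]
finger_gap: 0.655
```

```bash
python3 - <<'E'
from h import *
for n in('top','side','wrist'):
    im=optics.grab_frame(n);save(n+'4',im)
    if n=='top':save(n+'4c',cv2.resize(im[185:295,160:262],None,fx=4,fy=4,interpolation=cv2.INTER_CUBIC))
    if n=='side':save(n+'4c',cv2.resize(im[145:240,300:415],None,fx=5,fy=5,interpolation=cv2.INTER_CUBIC))
plan([(.644,.092,.0229,2.2)])
E
```

```text
t 7.33 p [0.6443 0.0918 0.0324] yaw 2.2 gap 0.652 F [0.9 0.2 0.3]
-0.0000 -0.0008 -0.0000 -0.0007 -0.0005 0.0190
```

View pics/side4c.png

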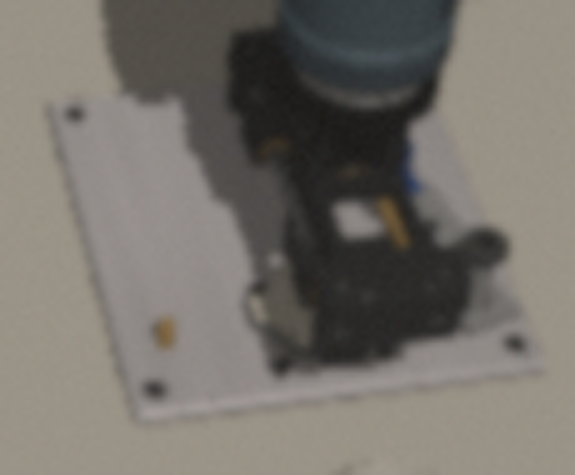

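View pics/wrist4.png

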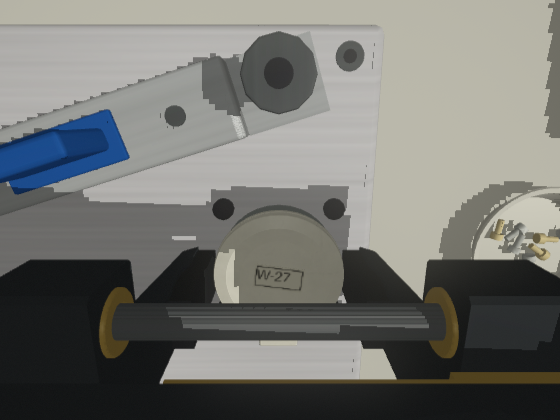

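In the wrist view the two +y buttons are at (223,209) and (334,209). Their midpoint, column 278.5, matches the disc's centre at 279. I'll check y before lowering.

```bash
python3 - <<'E'
from h import *
c=optics.calibration('wrist')
a=onplane(c,223,209,.0145);b=onplane(c,334,209,.0145);n=(a+b)/2-.0258*np.array([-.038,.999,0]);print(a,b,'nest',n)
# disc top far edge row 211 at z of disc top = tcp-.0129+.011
p=bot.sense()['ee_pos'];e=onplane(c,279,211,p[2]-.0019);print('disc edge',e,'centre',e-[-.0011,.029,0],'tcp',p)
plan([(.644,.092,.0229,2.2)])
E
```

```text
[0.61709665 0.11774271 0.0145    ] [0.66788195 0.11971035 0.0145    ] nest [0.6434697  0.09295233 0.0145    ]
disc edge [0.64255689 0.12211441 0.03050238] centre [0.64365689 0.09311441 0.03050238] tcp [0.64433446 0.09175996 0.03240238]
t 7.33 p [0.6443 0.0918 0.0324] yaw 2.2 gap 0.652 F [0.9 0.2 0.3]
-0.0000 -0.0008 -0.0000 -0.0007 -0.0005 0.0190
```

Emit:
move_arm(
  series="0 0 0 0 0 0.006 -1;0 0 0 0 0 0.011 -1;0 0 0 0 0 0.015 -1;0 0 0 0 0 0.017 -1;0 0 0 0 0 0.018 -1;0 0 0 0 0 0.0185 -1;0 0 0 0 0 0.019 -1;0 0 0 0 0 0.019 -1;0 0 0 0 0 0.019 -1",
)

```text
time_s: 8.45
ee_pos: [0.6444, 0.0917, 0.023]
ee_rot: [1.0, 0.019, 0.0, -0.0]
wrist_force: [0.6, 0.1, -0.6]
finger_gap: 0.653
```

Emit:
move_arm(
  series="0 0 0 0 0 0.0005 -1;0 0 0 0 0 0.001 -1;0 0 0 0 0 0.0015 -1;0 0 0 0 0 0.0015 -1",
)

```text
time_s: 8.95
ee_pos: [0.6444, 0.0917, 0.0228]
ee_rot: [1.0, 0.019, 0.0, 0.0]
wrist_force: [-2.7, 0.4, 4.9]
finger_gap: 0.653
```

Contact at 4.9 N. Releasing.

Emit:
move_arm(
  series="0 0 0 0 0 0 0.4;0 0 0 0 0 0 0.5;0 0 0 0 0 0 0.6;0 0 0 0 0 0 0.8;0 0 0 0 0 0 0.8;0 0 0 0 0 -0.02 0.8;0 0 0 0 0 -0.08 0.8;0 0 0 0 0 -0.17 0.8;0 0 0 0 0 -0.26 0.8;0 0 0 0 0 -0.28 0.8;0 0 0 0 0 -0.28 0.8",
)

```text
time_s: 10.32
ee_pos: [0.6446, 0.0918, 0.1635]
ee_rot: [1.0, 0.019, 0.001, 0.0]
wrist_force: [-0.3, -0.7, -0.8]
finger_gap: 0.899
```

```bash
python3 - <<'E'
from h import *
c=optics.calibration('wrist');im=optics.grab_frame('wrist');save('wrist5',im);np.save('wrist5.npy',im);np.save('w5c.npy',c,allow_pickle=True)
plan([(.5568,.1405,.16,-71.2)])
E
```

```text
t 10.38 p [0.6437 0.0918 0.1619] yaw 2.2 gap 0.899 F [ 1.3 -0.6 -0.3]
0.0001 0.0002 1.2234 -0.1700 -0.1041 0.0039
```

View pics/wrist5.png

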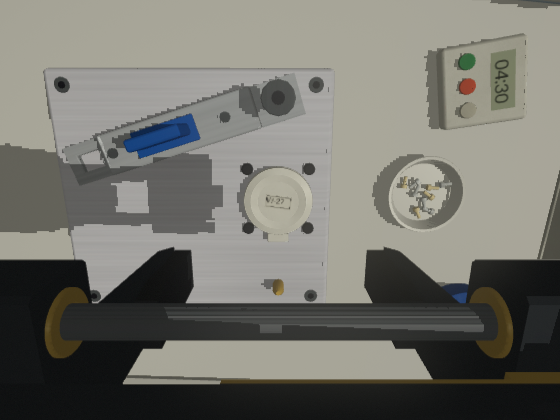

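The shipper is centred among the four buttons, at about (278,201). The brass bolt is at (278,287), the pivot head at (278,97) and the blue tab around (162,137).

```bash
python3 - <<'E'
from h import *
im=np.load('wrist5.npy');save('w5a',cv2.resize(im[65:200,55:315],None,fx=3,fy=3,interpolation=cv2.INTER_CUBIC));save('w5b',cv2.resize(im[150:300,220:340],None,fx=4,fy=4,interpolation=cv2.INTER_CUBIC))
E
```

```text
(no output)
```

View pics/w5a.png

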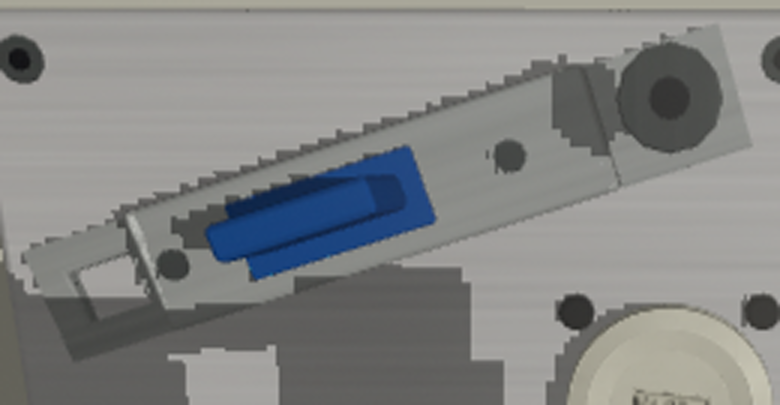

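View pics/w5b.png

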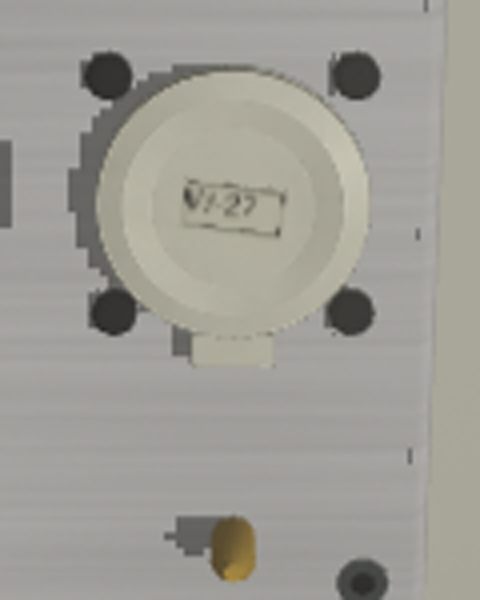

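```bash
python3 - <<'E'
from h import *
c=np.load('w5c.npy',allow_pickle=True).item()
f=lambda x,y,z:onplane(c,55+(x+.5)/3-.5,65+(y+.5)/3-.5,z)
q=[(207,228),(362,178),(376,213),(222,262)]
Q=np.array([f(*p,.060) for p in q]);print(np.round(Q,4).tolist(),'tab',Q.mean(0),'len',np.linalg.norm(Q[1]-Q[0]),'wid',np.linalg.norm(Q[3]-Q[0]))
d=Q[0]+Q[3]-Q[1]-Q[2];print('tab ang',np.degrees(np.arctan2(d[1],d[0]))%360)
h=f(669,97,.055);print('head',h)
# slot corners at foot top z=.015
S=np.array([f(*p,.015) for p in[(72,278),(135,255),(152,300),(95,320)]]);print('slot',S.mean(0),np.round(S,4).tolist())
E1=f(722,24,.015);E2=f(750,147,.015);L1=f(22,255,.015);L2=f(73,361,.015);m1=(E1+E2)/2;m2=(L1+L2)/2
print('ends',m1,m2,np.linalg.norm(m1-m2),'w',np.linalg.norm(E1-E2),np.linalg.norm(L1-L2),'ang',np.degrees(np.arctan2(*(m2-m1)[[1,0]]))%360)
b=onplane(c,220+(232)/4-.4,150+572/4-.4,.028);print('brass tip',b)
for z in(.028,.023):print(onplane(c,220+232/4-.4,150+(560)/4-.4,z))
print('pivot-> brass', b-h)
n=np.array([.6437,.0925]);y=np.radians(2.2);yv=np.array([-np.sin(y),np.cos(y)]);print('nest based pivot',n+.08*yv,'brass',n-.08*yv)
E
```

```text
[[0.5371, 0.1399, 0.06], [0.5725, 0.1523, 0.06], [0.5754, 0.1447, 0.06], [0.54, 0.1324, 0.06]] tab [0.55624417 0.14233687 0.06      ] len 0.037479948982010916 wid 0.008015001360193659
tab ang 199.18866999692975
head [0.64031591 0.1723935  0.055     ]
slot [0.49084675 0.11908937 0.015     ] [[0.4799, 0.1215, 0.015], [0.4976, 0.1284, 0.015], [0.501, 0.1163, 0.015], [0.4849, 0.1102, 0.015]]
ends [0.65755754 0.17786586 0.015     ] [0.47234169 0.11282377 0.015     ] 0.19630431510490487 w 0.03127831238031349 0.030566575746394625 ang 199.34970051240956
brass tip [0.64636671 0.01270478 0.028     ]
[0.64625699 0.01557286 0.028     ]
[0.646356   0.01291874 0.023     ]
pivot-> brass [ 0.0060508  -0.15968872 -0.027     ]
nest based pivot [0.64062898 0.17244103] brass [0.64677102 0.01255897]
```

```bash
python3 - <<'E'
from h import *
plan([(.6,.12,.16,-45)])
E
```

```text
t 10.38 p [0.6437 0.0918 0.1619] yaw 2.2 gap 0.899 F [ 1.3 -0.6 -0.3]
0.0000 0.0002 0.7867 -0.0852 -0.0598 0.0039
```

Emit:
move_arm(
  series="0 0 0.15 -0.02 -0.01 0 0.6;0 0 0.3 -0.04 -0.02 0 0.6;0 0 0.45 -0.05 -0.03 0 0.6;0 0 0.6 -0.07 -0.05 0 0.6;0 0 0.79 -0.085 -0.06 0 0.6;0 0 0.79 -0.085 -0.06 0 0.6;0 0 0.79 -0.085 -0.06 0 0.6",
)

```text
time_s: 11.25
ee_pos: [0.5997, 0.1199, 0.1607]
ee_rot: [0.924, -0.383, -0.001, 0.0]
wrist_force: [0.6, 0.2, -0.0]
finger_gap: 0.799
```

```bash
python3 - <<'E'
from h import *
plan([(.5563,.142,.12,-70.7)])
E
```

```text
t 11.25 p [0.5997 0.1199 0.1607] yaw -45.01 gap 0.799 F [ 0.6  0.2 -0. ]
0.0017 0.0010 0.4282 -0.0925 0.0301 0.0817
```

Emit:
move_arm(
  series="0 0 0.15 -0.03 0.01 0.02 0.4;0 0 0.3 -0.06 0.02 0.05 0.4;0.0015 0.001 0.428 -0.0925 0.03 0.08 0.4;0.0015 0.001 0.428 -0.0925 0.03 0.082 0.4;0.0015 0.001 0.428 -0.0925 0.03 0.082 0.4;0.0015 0.001 0.428 -0.0925 0.03 0.082 0.4",
)

```text
time_s: 12.0
ee_pos: [0.5576, 0.1416, 0.1207]
ee_rot: [0.816, -0.578, 0.001, -0.0]
wrist_force: [-0.6, -0.7, 0.4]
finger_gap: 0.7
```

```bash
python3 - <<'E'
from h import *
c=optics.calibration('wrist');im=optics.grab_frame('wrist');save('wrist6',im);np.save('wrist6.npy',im);np.save('w6c.npy',c,allow_pickle=True)
plan([(.5563,.142,.045,-70.7)])
for z in(.06,):print(proj(c,(.5563,.142,z)))
E
```

```text
t 12.05 p [0.5575 0.1416 0.1206] yaw -70.63 gap 0.699 F [ 0.4 -0.5  0.8]
-0.0013 -0.0006 0.0011 -0.0015 0.0022 0.1512
[278.7309091 234.0408023]
```

View pics/wrist6.png

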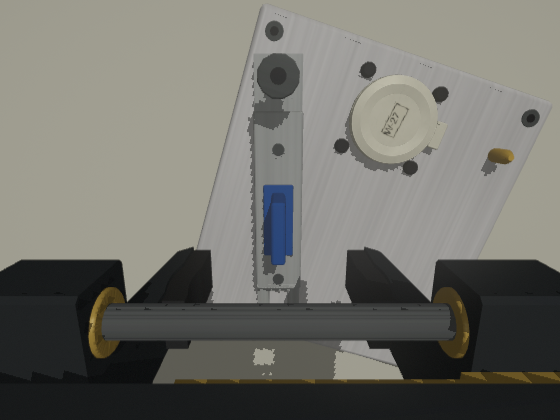

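The tab is at column 278 and vertical in the image. It lies midway between the fingers (211 and 347), and its top-face centre at row 235 matches the predicted 234. Descending.

Emit:
move_arm(
  series="0 0 0 -0.0015 0.002 0.05 0.4;0 0 0 -0.0015 0.002 0.1 0.4;0 0 0 -0.0015 0.002 0.13 0.4;0 0 0 -0.0015 0.002 0.145 0.4;0 0 0 -0.0015 0.002 0.151 0.4;0 0 0 -0.0015 0.002 0.151 0.4;0 0 0 -0.0015 0.002 0.151 0.4;0 0 0 -0.0015 0.002 0.151 0",
  squeeze=35,
)

```text
time_s: 13.05
ee_pos: [0.5567, 0.1421, 0.0457]
ee_rot: [0.816, -0.578, 0.001, -0.001]
wrist_force: [0.9, -0.2, 0.1]
finger_gap: 0.61
```

Emit:
move_arm(
  series="0 0 0 0 0 0 -1;0 0 0 0 0 0 -1;0 0 0 0 0 0 -1;0 0 0 0 0 0 -1;0 0 0 0 0 0 -1;0 0 0 0 0 0 -1;0 0 0 0 0 0 -1;0 0 0 0 0 0 -1",
  squeeze=35,
)

```text
time_s: 14.05
ee_pos: [0.5567, 0.142, 0.0456]
ee_rot: [0.816, -0.578, 0.001, -0.001]
wrist_force: [0.2, 1.5, -2.0]
finger_gap: 0.095
```

```bash
python3 - <<'E'
from h import *
c=optics.calibration('wrist');im=optics.grab_frame('wrist');save('wrist7',im)
plan([(.5563,.142,.070,-70.7)])
E
```

```text
t 14.1 p [0.5567 0.142  0.0456] yaw -70.63 gap 0.103 F [ 1.   0.3 -0.7]
-0.0020 -0.0008 0.0012 -0.0001 0.0006 -0.0489
```

View pics/wrist7.png

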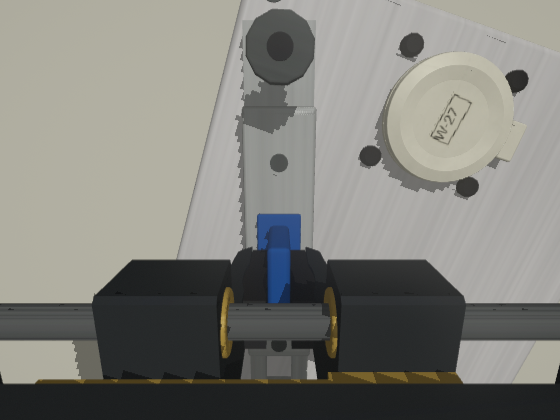

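Gripped (gap about 9 mm). I'll lift 25 mm, which keeps 8 mm of clearance to the bolt head.

Emit:
move_arm(
  series="0 0 0 0 0 -0.005 -1;0 0 0 0 0 -0.012 -1;0 0 0 0 0 -0.02 -1;0 0 0 0 0 -0.028 -1;0 0 0 0 0 -0.036 -1;0 0 0 0 0 -0.044 -1;0 0 0 0 0 -0.05 -1;0 0 0 0 0 -0.05 -1;0 0 0 0 0 -0.05 -1",
)

```text
time_s: 15.22
ee_pos: [0.5565, 0.142, 0.0704]
ee_rot: [0.816, -0.578, 0.001, -0.001]
wrist_force: [-0.6, 0.5, -1.4]
finger_gap: 0.099
```

```bash
python3 - <<'E'
from h import *
for n,roi in(('wrist',None),('side',(slice(130,240),slice(300,415)))):
    im=optics.grab_frame(n);save(n+'8',im if roi is None else cv2.resize(im[roi],None,fx=5,fy=5,interpolation=cv2.INTER_CUBIC))
plan([])
E
```

```text
t 15.32 p [0.5564 0.142  0.0704] yaw -70.63 gap 0.098 F [ 0.5  0.8 -1.5]
```

View pics/wrist8.png

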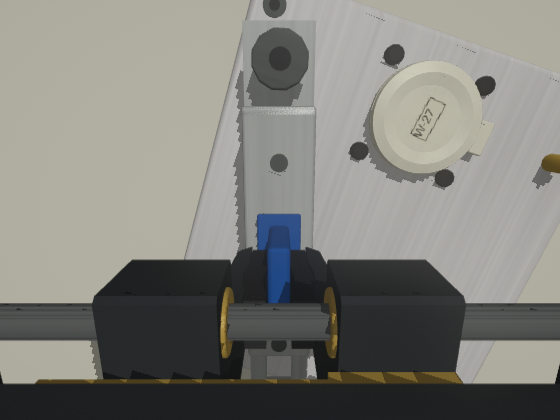

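View pics/side8.png

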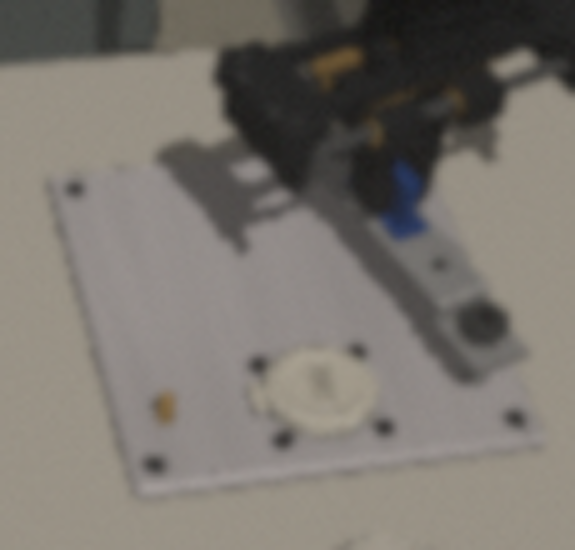

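```bash
cat >> h.py <<'E'
P=np.array([.641,.172])
def arc(a0,a1,n,z,r=.0898):
    plan([(*(P+r*np.array([np.cos(np.radians(a)),np.sin(np.radians(a))])),z,a+90-360) for a in np.linspace(a0,a1,n+1)[1:]])
E
python3 - <<'E'
from h import *
arc(199.4,236,9,.070)
E
```

```text
t 15.32 p [0.5564 0.142  0.0704] yaw -70.63 gap 0.098 F [ 0.5  0.8 -1.5]
-0.0016 -0.0007 -0.0683 0.0124 -0.0003 0.0007
-0.0016 -0.0008 -0.1360 0.0251 -0.0017 0.0007
-0.0015 -0.0009 -0.2038 0.0376 -0.0039 0.0008
-0.0015 -0.0009 -0.2716 0.0500 -0.0071 0.0008
-0.0015 -0.0010 -0.3394 0.0621 -0.0111 0.0008
-0.0015 -0.0010 -0.4071 0.0739 -0.0159 0.0008
-0.0014 -0.0011 -0.4749 0.0853 -0.0216 0.0008
-0.0014 -0.0011 -0.5427 0.0962 -0.0281 0.0008
-0.0014 -0.0012 -0.6105 0.1067 -0.0353 0.0009
```

Emit:
move_arm(
  series="0 0 -0.068 0.0124 0 0 -1;0 0 -0.136 0.025 -0.0017 0 -1;0 0 -0.204 0.0376 -0.004 0 -1;0 0 -0.272 0.05 -0.007 0 -1;0 0 -0.339 0.062 -0.011 0 -1;0 0 -0.407 0.074 -0.016 0 -1;0 0 -0.475 0.0853 -0.0216 0 -1;0 0 -0.543 0.0962 -0.028 0 -1;0 0 -0.61 0.1067 -0.0353 0 -1;0 0 -0.61 0.1067 -0.0353 0 -1;0 0 -0.61 0.1067 -0.0353 0 -1",
)

```text
time_s: 16.7
ee_pos: [0.5904, 0.0977, 0.0702]
ee_rot: [0.956, -0.293, 0.001, -0.0]
wrist_force: [0.0, -0.8, -2.4]
finger_gap: 0.098
```

```bash
python3 - <<'E'
from h import *
im=optics.grab_frame('wrist');save('wrist9',im)
arc(236,272.2,9,.070)
E
```

```text
t 16.75 p [0.5904 0.0977 0.0702] yaw -34.08 gap 0.097 F [ 0.   0.1 -1.6]
-0.0006 -0.0011 -0.0684 0.0134 -0.0005 0.0005
-0.0006 -0.0012 -0.1355 0.0259 -0.0019 0.0005
-0.0006 -0.0012 -0.2025 0.0383 -0.0041 0.0005
-0.0005 -0.0012 -0.2695 0.0505 -0.0072 0.0005
-0.0005 -0.0012 -0.3366 0.0625 -0.0111 0.0005
-0.0004 -0.0012 -0.4036 0.0742 -0.0159 0.0006
-0.0004 -0.0013 -0.4706 0.0855 -0.0215 0.0006
-0.0004 -0.0013 -0.5377 0.0964 -0.0278 0.0006
-0.0003 -0.0013 -0.6047 0.1068 -0.0349 0.0006
```

View pics/wrist9.png

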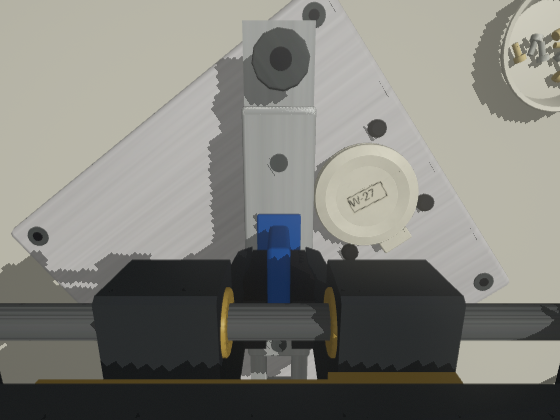

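Midway through the swing the strap is still level on its bolt: the head is at (281,59) and the foot hasn't shifted in the hand. No contact forces. Continuing.

Emit:
move_arm(
  series="0 0 -0.068 0.0134 0 0 -1;0 0 -0.135 0.026 -0.002 0 -1;0 0 -0.202 0.0383 -0.004 0 -1;0 -0.001 -0.27 0.0505 -0.007 0 -1;0 -0.001 -0.337 0.0625 -0.011 0 -1;0 -0.001 -0.404 0.0742 -0.016 0 -1;0 -0.001 -0.471 0.0855 -0.0215 0 -1;0 -0.001 -0.538 0.0964 -0.0278 0 -1;0 -0.001 -0.605 0.1068 -0.035 0 -1;0 -0.001 -0.605 0.1068 -0.035 0 -1;0 -0.001 -0.605 0.1068 -0.035 0 -1",
)

```text
time_s: 18.12
ee_pos: [0.644, 0.0825, 0.0701]
ee_rot: [1.0, 0.019, -0.0, -0.0]
wrist_force: [0.4, 0.3, -1.6]
finger_gap: 0.098
```

```bash
python3 - <<'E'
from h import *
for n,roi in(('wrist',None),('top',(slice(185,295),slice(160,262))),('side',(slice(145,255),slice(300,415)))):
    im=optics.grab_frame(n);save(n+'10',im if roi is None else cv2.resize(im[roi],None,fx=5,fy=5,interpolation=cv2.INTER_CUBIC))
np.save('w10.npy',optics.calibration('wrist'),allow_pickle=True)
plan([(*(P+.0898*np.array([np.cos(np.radians(272.2)),np.sin(np.radians(272.2))])),.07,2.2)])
E
```

```text
t 18.27 p [0.6442 0.0824 0.0703] yaw 2.18 gap 0.099 F [ 0.3 -0.1 -1.5]
-0.0002 -0.0001 -0.0003 0.0006 0.0003 0.0005
```

View pics/wrist10.png

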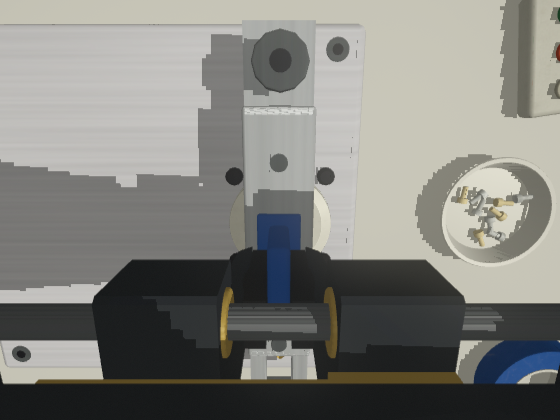

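View pics/top10.png

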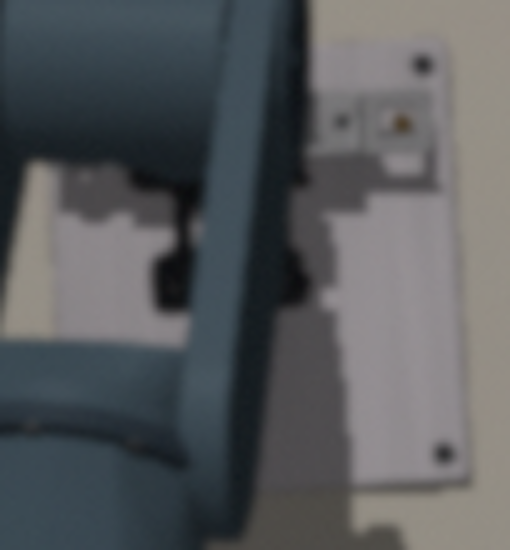

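View pics/side10.png

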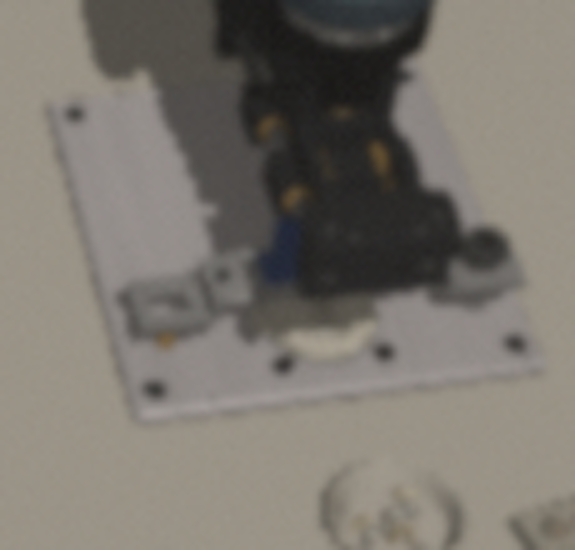

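The slot frames the brass tip in the top view, with the bolt at about (401,122) in the crop and the slot around it. In the wrist view, brass shows in the slot at (281,353). Lowering in stages and watching the force.

Emit:
move_arm(
  series="0 0 0 0.0005 0 0.006 -1;0 0 0 0.0005 0 0.012 -1;0 0 0 0.0005 0 0.017 -1;0 0 0 0.0005 0 0.021 -1;0 0 0 0.0005 0 0.024 -1;0 0 0 0.0005 0 0.026 -1;0 0 0 0.0005 0 0.026 -1;0 0 0 0.0005 0 0.026 -1",
)

```text
time_s: 19.27
ee_pos: [0.6445, 0.0824, 0.0573]
ee_rot: [1.0, 0.019, 0.0, -0.0]
wrist_force: [-0.5, -0.7, -1.1]
finger_gap: 0.099
```

```bash
python3 - <<'E'
from h import *
for n,roi in(('top',(slice(185,240),slice(210,262))),('side',(slice(185,255),slice(310,415)))):
    im=optics.grab_frame(n);save(n+'11',im if roi is None else cv2.resize(im[roi],None,fx=7,fy=7,interpolation=cv2.INTER_CUBIC))
plan([(*(P+.0898*np.array([np.cos(np.radians(272.2)),np.sin(np.radians(272.2))])),.0456,2.2)])
E
```

```text
t 19.38 p [0.6445 0.0824 0.0574] yaw 2.18 gap 0.093 F [-0.6  0.5 -1.5]
-0.0002 -0.0002 -0.0003 -0.0001 0.0003 0.0235
```

View pics/top11.png

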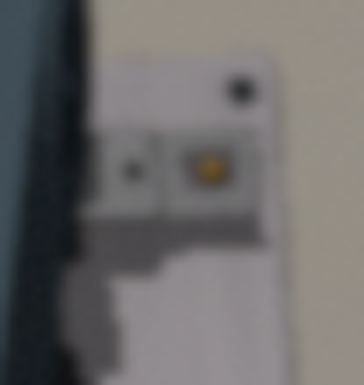

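View pics/side11.png

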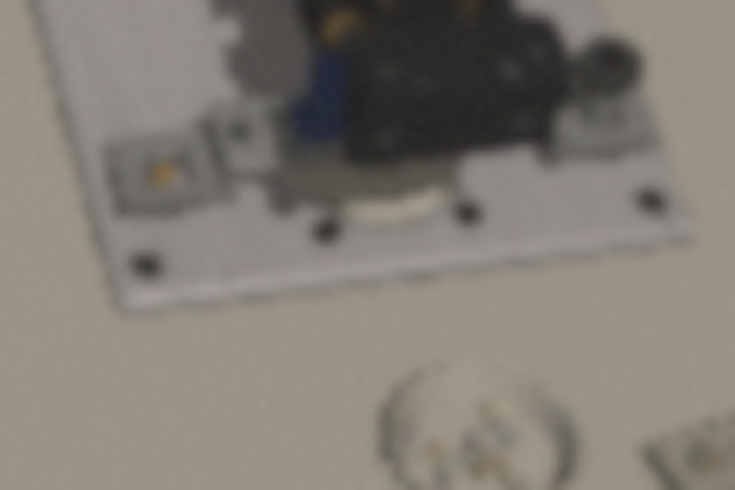

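The brass bolt is well centred in the slot in both views: (210,168) in the top crop and (165,173) in the side crop. No contact force, so I'll lower the remaining 11.7 mm.

Emit:
move_arm(
  series="0 0 0 0 0 0.004 -1;0 0 0 0 0 0.009 -1;0 0 0 0 0 0.013 -1;0 0 0 0 0 0.017 -1;0 0 0 0 0 0.02 -1;0 0 0 0 0 0.022 -1;0 0 0 0 0 0.023 -1;0 0 0 0 0 0.0235 -1;0 0 0 0 0 0.0235 -1;0 0 0 0 0 0.0235 -1",
)

```text
time_s: 20.62
ee_pos: [0.6445, 0.0824, 0.0457]
ee_rot: [1.0, 0.019, 0.0, -0.0]
wrist_force: [0.1, -0.9, -1.1]
finger_gap: 0.1
```

Emit:
move_arm(
  series="0 0 0 0 0 0.0005 -1;0 0 0 0 0 0.001 -1;0 0 0 0 0 0.0015 -1;0 0 0 0 0 0.0015 -1",
)

```text
time_s: 21.12
ee_pos: [0.6447, 0.0824, 0.0455]
ee_rot: [1.0, 0.019, 0.0, -0.0]
wrist_force: [-2.8, -0.9, 4.9]
finger_gap: 0.101
```

The force rises to 4.9 N at z = 0.0455, the same height as when the feet lay on the plate at the start. Releasing and retreating upward.

Emit:
move_arm(
  series="0 0 0 0 0 0 -0.6;0 0 0 0 0 0 -0.4;0 0 0 0 0 0 -0.2;0 0 0 0 0 0 0;0 0 0 0 0 0 0;0 0 0 0 0 -0.02 0;0 0 0 0 0 -0.06 0;0 0 0 0 0 -0.14 0;0 0 0 0 0 -0.22 0;0 0 0 0 0 -0.3 0;0 0 0 0 0 -0.3 0;0 0 0 0 0 -0.3 0",
)

```text
time_s: 22.62
ee_pos: [0.6444, 0.0824, 0.1961]
ee_rot: [1.0, 0.019, 0.001, -0.0]
wrist_force: [-0.4, 0.5, 0.3]
finger_gap: 0.501
```

```bash
python3 - <<'E'
from h import *
im=optics.grab_frame('wrist');save('wrist12',im);np.save('wrist12.npy',im);np.save('w12.npy',optics.calibration('wrist'),allow_pickle=True)
plan([(.45,-.1,.30,-30)])
E
```

```text
t 22.68 p [0.6439 0.0824 0.195 ] yaw 2.18 gap 0.499 F [-0.4  0.4  0. ]
-0.0000 0.0007 0.5364 -0.4016 0.3497 -0.2099
```

View pics/wrist12.png

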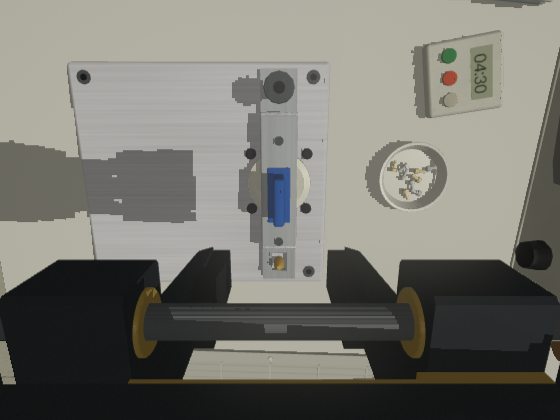

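The strap is closed across the shipper and the brass bolt shows in the slot at (279,263). I'll back the arm off and check from the fixed cameras.

Emit:
move_arm(
  series="0 0 0 -0.06 0.05 -0.1 0;0 0 0.1 -0.14 0.1 -0.2 0;0 0 0.2 -0.2 0.16 -0.21 0;0 0 0.3 -0.27 0.22 -0.21 0;0 0 0.4 -0.34 0.29 -0.21 0;0 0 0.5 -0.4 0.35 -0.21 0;0 0 0.54 -0.4 0.35 -0.21 0;0 0 0.54 -0.4 0.35 -0.21 0;0 0 0.54 -0.4 0.35 -0.21 0;0 0 0.54 -0.4 0.35 -0.21 0",
)

```text
time_s: 23.92
ee_pos: [0.4509, -0.0997, 0.2997]
ee_rot: [0.966, -0.26, -0.001, -0.0]
wrist_force: [-0.6, 0.2, 0.3]
finger_gap: 0.499
```

```bash
python3 - <<'E'
from h import *
for n,roi in(('top',(slice(185,295),slice(160,262))),('side',(slice(145,245),slice(300,415)))):
    im=optics.grab_frame(n);save(n+'13f',im);save(n+'13',cv2.resize(im[roi],None,fx=6,fy=6 if n=='side' else 5,interpolation=cv2.INTER_CUBIC));np.save(n+'13.npy',im)
plan([])
# heights via side/top edges: strap ends at z=.015, compare projected expectation
for n in('top','side'):
    c=optics.calibration(n);y=np.radians(272.2);d=np.array([np.cos(y),np.sin(y),0]);o=np.array([.641,.172,0.015]);w=np.array([-d[1],d[0],0])
    x0,y0,k=((160,185,(6,5)) if n=='top' else (300,145,(6,6)))
    for nm,q in(('freeend',o+.178*d),('c1',o+.178*d+.016*w),('c2',o+.178*d-.016*w),('pivend',o-.018*d),('slot',o+.16*d),('spanmid',o+.09*d+[0,0,.013])):
        p=proj(c,q);print(n,nm,np.round([(p[0]-x0)*k[0],(p[1]-y0)*k[1]]))
E
```

```text
t 24.02 p [ 0.4509 -0.0998  0.2998] yaw -30.15 gap 0.498 F [-0.5  0.3  0.1]
top freeend [518. 120.]
top c1 [516.  89.]
top c2 [520. 150.]
top pivend [ 61. 143.]
top slot [476. 122.]
top spanmid [309. 128.]
side freeend [152. 408.]
side c1 [160. 436.]
side c2 [144. 380.]
side pivend [608. 350.]
side slot [195. 402.]
side spanmid [361. 360.]
```

View pics/top13.png

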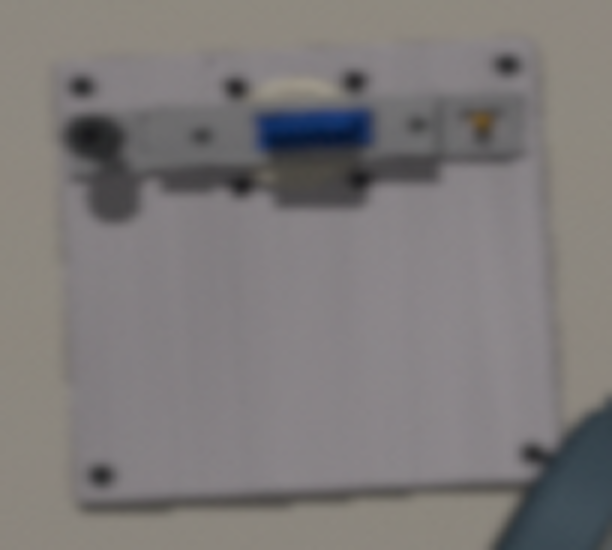

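View pics/side13.png

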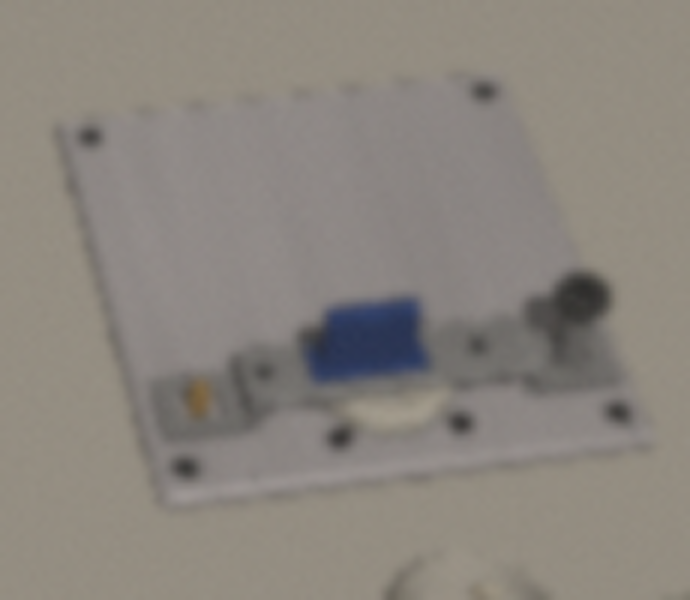

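View pics/top13f.png

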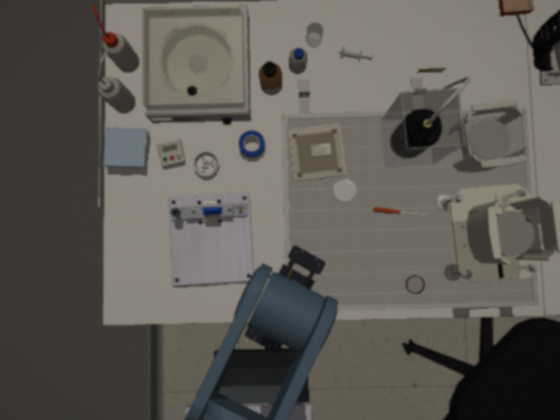

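Both views show the brass bolt standing up through the slot. The strap ends match where flat feet should project, to within the camera error of about 2 mm, and the bystanders haven't moved. Handing in.

```bash
python3 -c "
from workcell import bot
print(bot.close_job()); print(bot.sense()['time_s'])"
```

```text
the job is handed in; nothing more can be done
None
the job is handed in; nothing more can be done
```

The job is done and handed in at about 24 s, against the 58 s limit. No verdict was reported.

- **Shipper:** I picked it up across its disc and set it down in the nest, releasing only after about 5 N of contact. The wrist view then showed it between the four buttons. Before lowering, its measured centre was within about 0.2 mm of the nest.
- **Strap:** I lifted it level by 25 mm on its blue tab, swung it about 73° and lowered it over the brass bolt. Contact came at about 5 N, at the same tool height (within 0.1 mm) as when its feet lay flat at the start. Then I let go and backed the arm away.
- **Last checks:** The top and side pictures show the brass bolt through the slot and the strap lying across the shipper. Its ends are where flat feet should appear. The other bench items look unmoved, and nothing was touching the robot.
- **Disagreements:** The cameras differed by about 2–3 mm on absolute positions. I mainly used the wrist camera, cross-checked against the other two. No check failed.

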